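Send the paste tin through the one-way gate

TASK

The spray can was left standing in the mouth of the one-way lane: pick it out and stand it upright on the bench, clear of the lane. Then push the paste tin, sliding it flat on the bench without lifting it, into the lane and through the yellow sprung gate until it is home at the end stop and both gate leaves have shut behind it. Do not disturb the red pliers or the standing bolt, and do not knock the can or the tin over.

Things in the scene. Friction and masses are not known exactly. Their poses are not given: they have to be found in the camera images.
- paste_tin: Flat round tin, green lid, 79 mm across, 42 mm high, about 0.19 kg (varies by a third); origin: centre of its underside. Starts on the green mat, left (+y) of the lane's axis, in front of the green tray (76 mm high, front rim at world x = 0.485 where y > -0.12). Too wide to grip; slide it by pushing low, e.g. cradled between part-opened fingers.
- spray_can: Spray can, orange and white, red cap; 53 mm across up to 137 mm high, above that the 36 mm wide cap, 171 mm in all; 0.32 kg. Origin: centre of its underside. Starts upright in the lane's entry, before the gate. The bare wood right of the lane, round world x = 0.51, y = -0.35, is free to stand it on, short of the red cable reel (x > 0.56, 230 mm high).
- lane: Fixed one-way lane of blue rails 34 mm high, open at the top. Origin: on its floor (z = 0) at the middle of the gate line; +x is the way through, y across. Entry x = -0.062 to 0, 93 mm wide; gate and two posts (42 mm high) at x = 0; behind it the pen, 105 mm wide inside, to x = 0.135. Outer faces of the rails at y = +-0.060, back of the end wall at x = 0.147.
- lane_mouth (a point): Point on the lane's centre line (lane x = -0.09) on the floor, where the rails flare out to 132 mm apart, 142 mm over their tips. The lane's floor plate (from lane x = -0.116) is flush with the green mat (z = 0). The mat ends at world x = 0.48; the bare wood behind it and beside the lane is 3 mm lower. The tin crosses the mat's edge on its way in.
- lane_home (a point): Point on the lane's floor where the tin's centre lies when home: lane x = 0.095, on the centre line, 40 mm before the face of the black rubber end stop.
- leaf_left (a joint): Left (+y) yellow gate leaf on an upright hinge at lane x = 0, y = 0.048; 44 mm long, 7 to 36 mm above the floor. 0 rad = shut, up to 1.5 rad swung away in lane +x; it cannot swing to the entry side. A spring (0.7 N at the tip shut, 2.4 N open) shuts it once nothing stands in its way; then it bars the way back, so fingers in the pen must leave upwards.
- leaf_right (a joint): Right (-y) yellow gate leaf, the mirror image of the left one, hinged at lane x = 0, y = -0.048; 0 rad = shut, grows to 1.5 rad as it swings away in lane +x, same spring.
- pliers_red: Bystander, loose: side cutters with red handles lying flat, 59 x 144 x 12 mm (long along own y), origin at the centre of the underside; on the bare wood left of the green tray.
- hex_bolt: Bystander, loose: steel bolt, 24 x 28 mm, 60 mm high, standing on its head on the mat just right (-y) of where the tin turns into the lane's mouth; origin at the centre of its underside. It topples if the tin is pushed too far past the lane's axis.
There are look-alikes about, which are no part of the job. Leave any purple look-alike of the paste_tin alone.

How it is judged (in metres and radians):
On the way, in this order (a step that is already met when the one before it is completed fails the run):
1. the spray can stands upright on the bench, released and clear of the lane (angle between spray_can's own z axis and vertical below 0.1 rad and height (world z) of spray_can below 0.008 m and linear speed of spray_can below 0.03 m/s and contact force between spray_can and the fingers below 0.1 N and (y of spray_can in the frame of lane above 0.09 m or y of spray_can in the frame of lane below -0.09 m or x of spray_can in the frame of lane below -0.12 m or x of spray_can in the frame of lane above 0.18 m)), for 0.2 s.
2. the tin stands in the gate and holds both leaves open (value of joint each of leaf_left, leaf_right above 0.5 rad and x of paste_tin in the frame of lane between -0.01 and 0.07 m and y of paste_tin in the frame of lane between -0.03 and 0.03 m), for 0.05 s.
At the end, for the whole second after the job is handed in: Tin flat and still in the pen, within 12 mm of the end stop; both leaves shut (below 0.08 rad); spray can upright (0.1 rad), still, on the bench, its axis over 90 mm to either side of the lane's centre line, or over 120 mm before or 180 mm beyond the gate line (x of paste_tin in the frame of lane between 0.083 and 0.105 m and y of paste_tin in the frame of lane between -0.025 and 0.025 m and height (world z) of paste_tin below 0.006 m and angle between paste_tin's own z axis and vertical below 0.08 rad and linear speed of each of paste_tin, spray_can below 0.02 m/s and value of joint each of leaf_left, leaf_right below 0.08 rad and angle between spray_can's own z axis and vertical below 0.1 rad and height (world z) of spray_can below 0.008 m and (y of spray_can in the frame of lane above 0.09 m or y of spray_can in the frame of lane below -0.09 m or x of spray_can in the frame of lane below -0.12 m or x of spray_can in the frame of lane above 0.18 m)); the robot touches nothing.
It fails at once if the tin is lifted off the bench by more than 12 mm (height (world z) of paste_tin above 0.012 m).
It fails at once if the tin is tipped by more than 0.35 rad (angle between paste_tin's own z axis and vertical above 0.35 rad).
It fails at once if the spray can is tipped by more than 0.7 rad (angle between spray_can's own z axis and vertical above 0.7 rad).
It fails at once if the red pliers or the bolt is shifted by more than 25 mm, or the bolt knocked over (distance of any of pliers_red, hex_bolt from where it was at the start of the episode above 0.025 m or angle between hex_bolt's own z axis and vertical above 0.5 rad).
It also fails if it takes over 64 s, if anything falls off the work surface, if the arm or the gripper's body presses on something with over 40 N, if the wrist force passes 120 N, or if a joint passes its speed limit or range.

ROBOT

A 6-joint arm with a two-finger parallel gripper is mounted at the origin on the work surface; the furniture and walls round the work are solid. World frame = base frame: x ahead of the robot, y to its left, z up, the work surface at z = 0. Lengths are in mm, angles in rad, forces in N, time in s.
With the tool pointing down it reaches from about 300 to 775 mm from the base axis. Payload 14.6 kg.
Tool frame: the origin (TCP) lies at the centre of the arm's flange, where the gripper is bolted on; the fingertips stand 199 mm ahead of it and the grasp point (between the pads) lies 180 mm ahead of it; z points along the fingers, y is the line along which they close (so a half turn about z gives the same grasp; the last joint's range is limited). The gripper opens to 94 mm and grips with 3 to 60 N. Pads are 16 mm wide; open, the fingers measure 119 mm over their backs; the gripper's body (75 mm by 177 mm) begins 78 mm behind the grasp point.
Start: joints at [-1.192, 0.3, 1.521, -0, 1.321, -0.067], TCP at [237.141, -496.241, 404.646] pointing down, gripper open.
Joint ranges: [-3.03, 3.03], [-0.79, 2.21], [0.23, 2.52], [-1.04, 4.18], [0, 3.07], [-2.55, 2.55]. Speed limits (rad/s): [2.22, 2.22, 2.57, 3.14, 3.14, 3.14].

INTERFACE

Orientations are given as [roll, pitch, yaw] about the fixed x, y, z axes, in that order (R = Rz(yaw) Ry(pitch) Rx(roll)).
In Python, from cell import manip, optics, workorder gives the robot as it stands.
- The arm moves only by the tool step_arm, never from a script. Its argument "increments" is a list that holds one entry, the list of rows, each a list of 7 numbers: the turn, a rotation vector about the tool's x, y, z as a fraction of full scale, then the shift along the tool's x, y, z as a fraction of full scale, then the closure, from -1 (fully open) to 1 (shut). In form: [[[wx, wy, wz, tx, ty, tz, fingers], ...]]. A call has 1 to 5 rows; each row shifts and turns the commanded pose from where the row before left it, along the tool's axes as they then stand; what a row does not reach is not made up. Full scale, the value 1, is 40 mm for a shift and 45 degrees for a turn. A row lasts 1/10 s, in which the tool goes at most 50 mm and 8.59 degrees, less where a joint would pass 70% of its speed; a pose out of reach is approached as far as the arm can. A call with a number of a shift or a turn outside -1 to 1 is refused whole. A call with a gripper value outside its range is refused whole. The fingers move at their own pace and stop on an object; "newtons" is the grip in N (left out, the last holds). Time passes only in rows, so rows that do not move let the fingers close. It gives the time, the measured TCP pose, the force, the opening and the grip force at its end, in the units of the state.
- manip.read_state(): the state, without advancing time (a new reading comes with each control period).
- optics.camera(name): name is "scene" or "top" or "wrist"; returns a dict with "frame" (400x640x3 uint8, red, green, blue), "range_z" (400x640 float32, mm along the optical axis (not along the pixel's ray), 0 where there is no reading), "mtx" (3x3 intrinsics, pixels), "cam_to_world" (4x4, takes a point from camera to world coordinates). Camera axes: x right, y down, z forward; pixel columns grow to the right and rows downward; lengths in mm; the calibration is good to about 2 mm. A picture is of the moment at which its call begins.
- workorder.sign_off(): hands the job in; it is judged then, once.
The state is a dict: "clock": time; "joints": joint angles; "qd": joint speeds; "effort": joint torques, N m; "eef_pos": TCP position; "eef_rot": TCP orientation; "wrist_force": force on the tool from outside, world axes, zero at the start; "moment": the same for the moment, N m; "finger_gap": finger opening in mm; "finger_force": force on a finger pad.
Only numpy, scipy, OpenCV 4.12 (cv2) and the standard library are available. Lean on these libraries where they do the work, as an engineer would, in place of code of your own. Each camera call takes 0.05 s, during which the arm holds its last target. There are 200 camera calls.

## Working session

There is one attempt and no reset: what is moved stays moved. The work goes in short steps, Python scripts to look and compute and a tool call to move; the robot and the scene stay as the last step left them, time stands still between calls to the robot, and variables do not carry over. Pictures are saved under pics/ and viewed, at most 10 in all, crops included, and the job is handed in when it is done.

Besides the shell and the picture viewer there is one more tool, called after "Emit:" as a command line: name --argument value ..., lists and objects as JSON in quotes. step_arm: Moves the arm, as the interface text tells. Its arguments: {"type":"object","properties":{"increments":{"type":"array","items":{"type":"array","items":{"type":"array","items":{"type":"number"}}}},"newtons":{"type":"number"}},"required":["increments"]}

```bash
mkdir -p pics; ls; cat > h.py <<'E'
import numpy as np, cv2
from cell import manip, optics, workorder
def pts(c):
    z=c["range_z"]; K=c["mtx"]; v,u=np.mgrid[:z.shape[0],:z.shape[1]]
    P=np.stack([(u-K[0,2])/K[0,0]*z,(v-K[1,2])/K[1,1]*z,z,np.ones_like(z)],-1)
    W=(P@np.array(c["cam_to_world"]).T)[...,:3]; W[z<=0]=np.nan
    return W
def save(n,im,s=1):
    cv2.imwrite("pics/"+n,cv2.resize(cv2.cvtColor(im,cv2.COLOR_RGB2BGR),None,fx=s,fy=s))
E
python3 - <<'E'
from h import *
import pickle
d={n:optics.camera(n) for n in("top","scene")}
pickle.dump(d,open("d.pkl","wb"))
for n in d: save(n+".png",d[n]["frame"],1.25); print(n,np.round(d[n]["cam_to_world"],3).tolist(),np.round(d[n]["mtx"],1).tolist())
print(manip.read_state())
E
```

```text
pics
top [[-0.008, -0.99, 0.141, 309.675], [-1.0, 0.01, 0.017, 58.164], [-0.018, -0.141, -0.99, 1135.521], [0.0, 0.0, 0.0, 1.0]] [[395.8, 0.0, 322.2], [0.0, 395.8, 193.5], [0.0, 0.0, 1.0]]
scene [[0.449, -0.459, 0.767, -659.929], [-0.893, -0.213, 0.396, -490.19], [-0.019, -0.862, -0.506, 787.986], [0.0, 0.0, 0.0, 1.0]] [[495.0, 0.0, 321.5], [0.0, 495.0, 203.3], [0.0, 0.0, 1.0]]
{'clock': 0.1, 'joints': array([-1.19158308e+00,  3.00361507e-01,  1.52151395e+00,  1.36591171e-05,
        1.32071220e+00, -6.66078080e-02]), 'qd': array([ 0.00200486, -0.00122456, -0.00240989,  0.00094814, -0.0011451 ,
        0.00164955]), 'effort': array([ 4.91164028e-04, -5.32642508e+01, -3.53284192e+01,  7.09400699e-02,
        2.34859425e-02, -6.32101501e-05]), 'eef_pos': array([ 237.1393569 , -496.20805659,  404.17474864]), 'eef_rot': array([-3.14060074e+00, -7.94275232e-05,  4.45817628e-01]), 'wrist_force': array([-0.62600533,  0.51788525, -0.01338042]), 'moment': array([-0.01508936, -0.03010801, -0.01995543]), 'finger_force': 0.0, 'finger_gap': 94.28130066722147}
```

View pics/top.png

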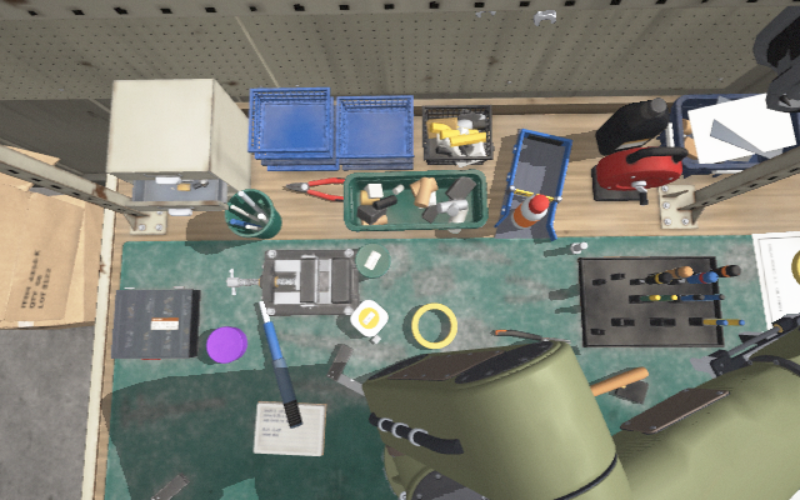

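View pics/scene.png

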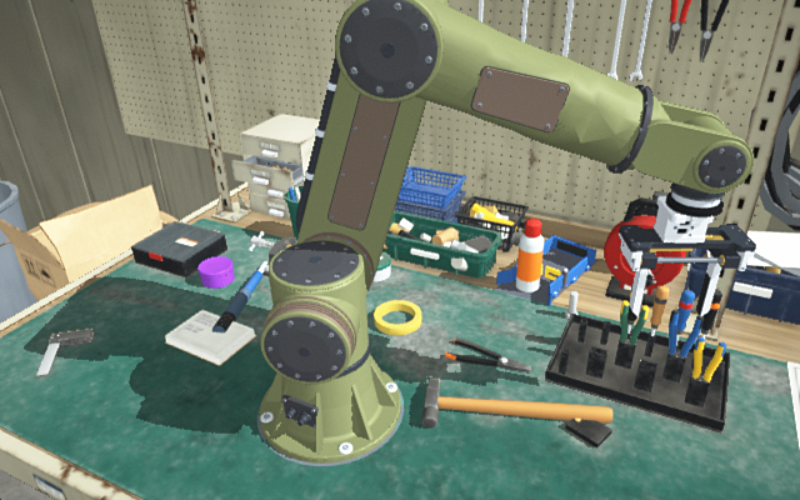

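The top view (800 px wide) shows the lane around (535,190), with the can in its mouth at (532,210). The bolt is at (578,248), the pliers at (315,188) and the green tray at (415,200). Candidates for the tin are the green disc with a label at (372,261), the purple tin at (227,345), the white/yellow jar at (370,320) and the pen cup at (252,213). I choose the green disc at (372,261).

```bash
python3 - <<'E'
from h import *
import pickle
d=pickle.load(open("d.pkl","rb"))
c=d["top"]; W=pts(c); f=c["frame"]; 
save("crop.png",f[90:280,250:500],3.2)
hsv=cv2.cvtColor(f,cv2.COLOR_RGB2HSV)
Z=W[...,2]
def box(x0,x1,y0,y1,z0,z1): return (W[...,0]>x0)&(W[...,0]<x1)&(W[...,1]>y0)&(W[...,1]<y1)&(Z>z0)&(Z<z1)
# tin: top px ~ (297,209)
print("tin px",W[209,290],W[209,298],W[212,310])
m=box(380,490,30,260,30,60); n,l,s,ce=cv2.connectedComponentsWithStats(m.astype(np.uint8))
for i in range(1,n):
    if s[i,4]>30:
        P=W[l==i]; print(s[i],P.min(0).round(),P.max(0).round(),np.median(P,0).round())
print("bolt",[ (P:=W[box(380,520,-420,-280,20,80)]).min(0).round(),P.max(0).round(),np.median(P,0).round(),len(P)])
b=(hsv[...,0]>100)&(hsv[...,0]<125)&(hsv[...,1]>130)&box(400,800,-400,-130,15,60)
P=W[b]; print("blue",len(P),P.min(0),P.max(0)); 
r=cv2.minAreaRect(P[:,:2].astype(np.float32)); print(r,cv2.boxPoints(r).round().tolist())
y=(hsv[...,0]>20)&(hsv[...,0]<35)&(hsv[...,1]>130)&box(450,800,-400,-130,15,60)
P=W[y]; print("yellow",len(P),P.mean(0) if len(P) else 0); print(cv2.minAreaRect(P[:,:2].astype(np.float32)))
for z0,z1 in((155,190),(100,150)):
    P=W[box(400,650,-400,-130,z0,z1)]; print("can",len(P),P.min(0).round(),P.max(0).round(),np.median(P,0).round())
c=d["scene"]; W=pts(c);Z=W[...,2]; 
for z0,z1 in((155,190),(5,120)):
    P=W[box(400,600,-340,-200,z0,z1)]; print("can scene",len(P),P.min(0).round(),P.max(0).round(),np.median(P,0).round())
E
```

```text
tin px [423.32486476 166.51765293  40.59438663] [423.13639483 144.24649852  40.33105598] [414.31706726 110.79806615  41.62235215]
[284 194  29  29 631] [387. 105.  34.] [465. 183.  48.] [426. 144.  42.]
[257 208   7   9  33] [405. 243.  30.] [428. 260.  36.] [419. 251.  32.]
bolt [array([ 380., -419.,   20.]), array([ 460., -309.,   67.]), array([ 427., -332.,   29.]), 203]
blue 559 [ 470.22475884 -310.57947852   15.00196251] [ 729.19393796 -133.87949836   40.27328951]
((601.1134033203125, -229.47140502929688), (137.26605224609375, 236.21775817871094), 75.49803161621094) [[470.0, -266.0], [698.0, -325.0], [733.0, -193.0], [504.0, -133.0]]
yellow 35 [ 574.19971272 -216.26558348   29.61541879]
((573.2681274414062, -222.36541748046875), (85.05258178710938, 4.884305000305176), 75.26004028320312)
can 505 [ 508. -400.  155.] [ 634. -182.  190.] [ 591. -372.  169.]
can 562 [ 498. -400.  100.] [ 634. -173.  150.] [ 581. -348.  130.]
can scene 62 [ 502. -217.  155.] [ 536. -200.  173.] [ 514. -208.  166.]
can scene 1006 [ 400. -340.    5.] [ 599. -200.  120.] [ 505. -254.   33.]
```

View pics/crop.png

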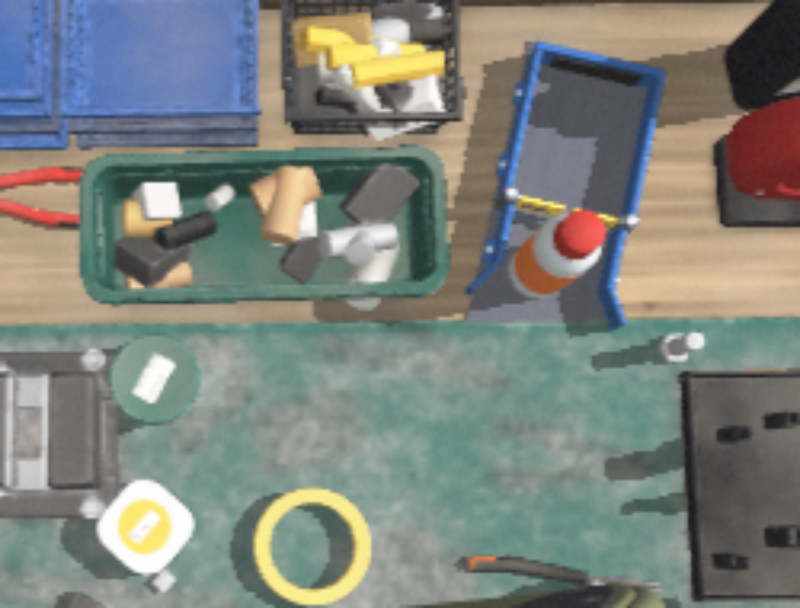

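The close crop confirms it: a green lid disc with a label at (155,380), 79 mm wide and 42 mm high at world (426,144). It is not the purple one. The can's cap is at (580,235), the posts at (512,195) and (628,221), and the bolt at (685,345).

```bash
cat >> h.py <<'E'
def ray(c,u,v,z):
    T=np.array(c["cam_to_world"]); d=T[:3,:3]@np.linalg.solve(c["mtx"],[u,v,1]); return T[:3,3]+d*(z-T[2,3])/d[2]
E
python3 - <<'E'
from h import *
import pickle
d=pickle.load(open("d.pkl","rb"))
c=d["top"]; W=pts(c); f=c["frame"]; hsv=cv2.cvtColor(f,cv2.COLOR_RGB2HSV)
cr=lambda x,y:(250+x/3.2,90+y/3.2)
for n,x,y,z in(("postL",512,195,42),("postR",628,221,42),("backL",537,44,34),("backR",664,72,34),("tipL",472,290,34),("tipR",618,324,34),("bolt",695,341,60),("boltbase",672,350,5)):
    print(n,ray(c,*cr(x,y),z).round(1))
# blue rail tops: points with z 25..42
b=(hsv[...,0]>100)&(hsv[...,0]<125)&(hsv[...,1]>130)
X,Y,Z=np.moveaxis(W,-1,0)
for n,s,y0 in(("R",-1,0),("L",1,0)):
    # signed offset from approx axis through posts mid
    g=(ray(c,*cr(512,195),42)+ray(c,*cr(628,221),42))/2; a=np.deg2rad(-14.5)
    lx=(X-g[0])*np.cos(a)+(Y-g[1])*np.sin(a); ly=-(X-g[0])*np.sin(a)+(Y-g[1])*np.cos(a)
    m=b&(s*ly>45)&(s*ly<75)&(lx>20)&(lx<130)&(Z>26)
    P=W[m]; l=cv2.fitLine(P[:,:2].astype(np.float32),cv2.DIST_HUBER,0,.01,.01).ravel()
    print(n,len(P),l,np.rad2deg(np.arctan2(l[1],l[0])),ly[m].mean(),Z[m].mean())
m=b&(abs(ly)<45)&(lx>110)&(lx<170)&(Z>26); print("end",m.sum(),lx[m].min(),lx[m].max())
red=((hsv[...,0]<8)|(hsv[...,0]>172))&(hsv[...,1]>150)
for n in("top","scene"):
    c=d[n];W=pts(c);h=cv2.cvtColor(c["frame"],cv2.COLOR_RGB2HSV)
    r=((h[...,0]<8)|(h[...,0]>172))&(h[...,1]>120)&(W[...,0]>480)&(W[...,0]<560)&(W[...,1]<-150)&(W[...,1]>-310)&(W[...,2]>120)
    P=W[r];print(n,"cap",len(P),P.min(0),P.max(0),np.median(P,0)); t=P[P[:,2]>165] 
    print(t.min(0),t.max(0),len(t))
    o=(h[...,0]>5)&(h[...,0]<20)&(h[...,1]>150)&(W[...,0]>480)&(W[...,0]<560)&(W[...,1]<-150)&(W[...,1]>-310)&(W[...,2]>20)
    P=W[o];print("orange",len(P),P.min(0),P.max(0))
    if len(P)>10:
        from scipy.optimize import least_squares
        print(least_squares(lambda q:np.hypot(P[:,0]-q[0],P[:,1]-q[1])-26.5,[515,-220],loss="soft_l1").x)
E
```

```text
postL [ 584.6 -172.3   42. ]
postR [ 559.9 -272.8   42. ]
backL [ 726.2 -202.    34. ]
backR [ 698.3 -314.6   34. ]
tipL [ 501.3 -135.6   34. ]
tipR [ 469.8 -261.8   34. ]
bolt [ 450.7 -318.7   60. ]
boltbase [ 450.  -317.1    5. ]
R 79 [ 9.6854347e-01 -2.4884450e-01  6.2933789e+02 -2.9219720e+02] -14.409145 -53.40442078144228 33.399527107993265
L 92 [ 9.6918923e-01 -2.4631734e-01  6.5896912e+02 -1.8564671e+02] -14.259697 57.41775755007764 34.28543093719539
end 84 139.35017340399102 147.6138103760365
top cap 181 [ 507.14939249 -214.47581658  139.47593582] [ 539.95096392 -181.96403408  174.27102151] [ 521.635502   -196.06226105  168.85969513]
[ 508.52265048 -214.47581658  165.12616919] [ 539.95096392 -183.87812305  174.27102151] 137
orange 124 [ 498.24007381 -214.28343491   33.99064737] [ 539.52253659 -173.21116777  168.09954966]
[ 525.21012265 -200.17131753]
scene cap 179 [ 501.44512433 -217.28184102  139.25824288] [ 535.91592219 -182.29712436  172.82106033] [ 511.15145127 -202.40593867  159.88042404]
[ 501.52492141 -215.57341953  165.05909575] [ 535.91592219 -183.0591155   172.82106033] 68
orange 411 [ 490.08975047 -226.57891481   29.41882473] [ 526.93412816 -175.76138753  108.06694207]
[ 523.66325333 -199.1813593 ]
```

```bash
python3 - <<'E'
from h import *
import pickle
d=pickle.load(open("d.pkl","rb"))
for cn in("top","scene"):
    W=pts(d[cn]); X,Y,Z=np.moveaxis(W,-1,0)
    # height grid 20mm cells (max z) x 300..560, y 260..-420
    xs=np.arange(300,720,20); ys=np.arange(260,-440,-20)
    print(cn,"cols y",ys.tolist())
    for x in xs[::-1]:
        print(x,' '.join("%3.0f"%(np.percentile(Z[m],95)) if (m:=(X>=x)&(X<x+20)&(Y<=y)&(Y>y-20)).sum()>0 else '  .' for y in ys))
W=pts(d["top"]);X,Y,Z=np.moveaxis(W,-1,0)
m=(X>375)&(X<475)&(Y>180)&(Y<260)&(Z>15)
for z0 in(15,30,45,60,80):
    q=m&(Z>=z0); 
    if q.sum():print(z0,q.sum(),"vise min y",np.nanmin(Y[q]),"x",X[q].min(),X[q].max())
E
```

```text
top cols y [260, 240, 220, 200, 180, 160, 140, 120, 100, 80, 60, 40, 20, 0, -20, -40, -60, -80, -100, -120, -140, -160, -180, -200, -220, -240, -260, -280, -300, -320, -340, -360, -380, -400, -420]
700 143 183 139  99  99  98  99 100  99 125 139  85  82  83  79  75  70  66  83  86   2   1  36  36  35  37  36  38  37   1   1  94 166 203 205
680 142 183 139  99  98  99  99  98  98 124 140  84  41  81  80  79  73  67  84  86   1   2  37   4   3   5  24  29  36   1   2   2 161 178 201
660 141 182 138 100  99  98  99  98  98 124 138  86  42  72  72  66  59  66  81  85   1   2  37   4   5   5   5  16  37   2   2   0 140 155 148
640 156 182 139 124 126 125 134  98  98 125 138  84  84  85  84  85  84  85  85  85   1  26  37   4   4   4   5  36  36   1   2  10   1   .   .
620 182 182 139 138 139 137 140 139 139 139 139   .  76  73  75  74  73  73   2   1   2  36  36   4   4   5   4  37   3   1 147 166 178 181 183
600  11  12  73  76  76  75  75  75  75  75  76  75  76  74  76  75  75  75  76   2   2  37   4   3   5   4   5  37   0   1 149 205 227 229 229
580  13   7  75  75  56  73  66  11  4
[... 4935 characters left out ...]
 .   .   1   2   2   4   2   4   4   3   3   3   2   2   3   2   3   2   3   3   4   2   3   3   3  27   8   7   .   6  18
320   .   .   .   .   .   .   .   2   3   4   2  20  21  21   3   3   4   2   2   3   3   2   2   3   2   4   3   3   3  28   6   6   4   6 139
300   .   .   .   .   .   .   .   0   2   2  21  21  19  21  21   3   4   3   2   2   3   2   2   2   3   2   3   4   3  28   8   7   6   7   7
15 607 vise min y 180.15951930842553 x 375.0515739769 454.78453135435757
30 417 vise min y 180.15951930842553 x 375.0515739769 440.71642681781475
45 343 vise min y 191.39690442738126 x 375.0515739769 430.3095421354475
60 319 vise min y 191.39690442738126 x 375.0515739769 430.1237398007579
```

Emit:
step_arm --increments '[[[0,0,0.19,0,0,0,-1],[0,0,0.19,0,0,0,-1],[0,0,0.188,0,0,0,-1],[0,0,0,0.8,-0.8,0,-1],[0,0,0,0.8,-0.8,0,-1]]]' --newtons 20

```text
clock: 0.6
eef_pos: [301.3, -431.8, 404.1]
eef_rot: [-3.141, 0.0, -0.003]
wrist_force: [0.5, -1.0, -0.5]
finger_gap: 93.9
finger_force: 0.0
```

Emit:
step_arm --increments '[[[0,0,0,0.8,-0.8,0,-1],[0,0,0,0.8,-0.8,0,-1],[0,0,0,0.8,-0.8,0,-1],[0,0,0,0.8,-0.8,0,-1],[0,0,0,0.8,-0.8,0,-1]]]'

```text
clock: 1.1
eef_pos: [462.2, -270.7, 404.5]
eef_rot: [-3.141, 0.0, -0.0]
wrist_force: [-0.4, -0.3, 0.4]
finger_gap: 94.0
finger_force: 0.0
```

Emit:
step_arm --increments '[[[0,0,0,0.75,-0.9,0,-1],[0,0,0,0.75,-0.9,0,-1],[0,0,0,0,0,0,-1]]]'

```text
clock: 1.4
eef_pos: [523.5, -196.6, 404.1]
eef_rot: [-3.141, 0.0, 0.004]
wrist_force: [-0.5, -0.9, -0.0]
finger_gap: 94.1
finger_force: 0.0
```

```bash
python3 - <<'E'
from h import *
c=optics.camera("wrist"); save("w1.png",c["frame"])
W=pts(c); X,Y,Z=np.moveaxis(W,-1,0); h=cv2.cvtColor(c["frame"],cv2.COLOR_RGB2HSV)
r=((h[...,0]<8)|(h[...,0]>172))&(h[...,1]>120)&(Z>160)&(Z<180)&(X>480)&(X<560)&(Y>-260)&(Y<-150)
P=W[r]; print(len(P),P.min(0) if len(P) else 0,P.max(0) if len(P) else 0); print(manip.read_state()["eef_pos"])
E
```

```text
1892 [ 508.07714047 -214.358831    160.00282261] [ 540.71999579 -181.82525331  172.35271596]
[ 522.31611786 -198.45213893  404.05852292]
```

View pics/w1.png

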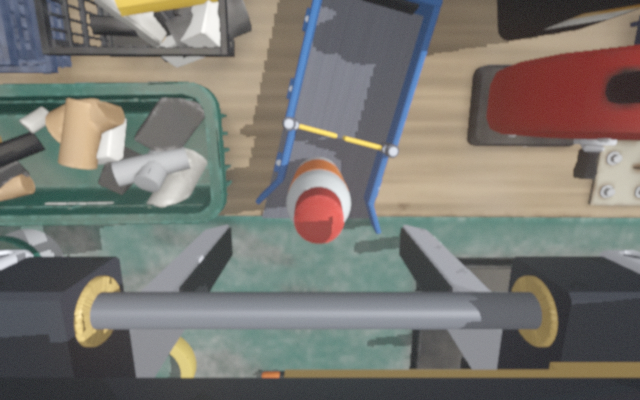

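The wrist view shows the can's cap at (319,215), between the fingers, and the gate posts at (289,124) and (392,151). The cap centre of (524,-198) matches the earlier measurement.

Emit:
step_arm --increments '[[[0,0,0,0,0,1,-1],[0,0,0,0.02,0,1,-1],[0,0,0,0,0,1,-1],[0,0,0,0,0,0,1],[0,0,0,0,0,0,1]]]'

```text
clock: 1.95
eef_pos: [521.9, -201.1, 285.6]
eef_rot: [-3.142, 0.0, -0.001]
wrist_force: [-0.5, -0.1, 1.3]
finger_gap: 81.2
finger_force: 0.0
```

Emit:
step_arm --increments '[[[0,0,0,0,0,0,1],[0,0,0,0,0,0,1],[0,0,0,0,0,0,1]]]'

```text
clock: 2.25
eef_pos: [522.1, -200.4, 286.0]
eef_rot: [3.141, -0.002, -0.0]
wrist_force: [0.5, -0.1, 1.0]
finger_gap: 57.3
finger_force: 0.0
```

```bash
python3 - <<'E'
from h import *
print(manip.read_state())
E
```

```text
{'clock': 2.25, 'joints': array([-4.32032660e-01,  4.44419006e-01,  1.61649919e+00, -2.48902339e-05,
        1.07857978e+00,  1.13909762e+00]), 'qd': array([ 0.00398374,  0.00960973,  0.00737697,  0.0013527 , -0.0022492 ,
        0.00048621]), 'effort': array([-9.63462400e-02, -5.75112891e+01, -3.15276039e+01,  3.81696993e-02,
       -4.70036105e-02, -2.58594548e-03]), 'eef_pos': array([ 522.13757699, -200.44755837,  286.02035701]), 'eef_rot': array([ 3.14069626e+00, -1.89331474e-03, -3.21361788e-04]), 'wrist_force': array([ 0.45426401, -0.09715265,  0.98981824]), 'moment': array([ 0.04254298,  0.01367204, -0.10135893]), 'finger_force': 0.0, 'finger_gap': 57.300048249556035}
```

Emit:
step_arm --increments '[[[0,0,0,0,0,0,1],[0,0,0,0,0,0,1],[0,0,0,0,0,-0.2,1],[0,0,0,0,0,-0.6,1],[0,0,0,0,0,-0.7,1]]]' --newtons 30

```text
clock: 2.75
eef_pos: [521.8, -200.3, 344.7]
eef_rot: [-3.14, 0.003, -0.0]
wrist_force: [0.9, -0.7, -2.7]
finger_gap: 50.7
finger_force: 29.9
```

Emit:
step_arm --increments '[[[0,0,0,-0.05,0.3,0,1],[0,0,0,-0.1,0.7,0,1],[0,0,0,-0.1,0.8,0,1],[0,0,0,-0.1,0.8,0,1],[0,0,0,-0.05,0.8,0,1]]]'

```text
clock: 3.25
eef_pos: [505.2, -338.2, 343.1]
eef_rot: [-3.141, 0.002, -0.001]
wrist_force: [0.8, 0.2, -3.2]
finger_gap: 50.8
finger_force: 29.9
```

Emit:
step_arm --increments '[[[0,0,0,0,0.4,0.1,1],[0,0,0,0,0.1,0.6,1],[0,0,0,0,0,0.5,1],[0,0,0,0,0,0.1,1],[0,0,0,0,0,0,1]]]'

```text
clock: 3.75
eef_pos: [505.9, -356.2, 291.6]
eef_rot: [-3.14, 0.002, -0.0]
wrist_force: [0.6, 0.9, -2.4]
finger_gap: 50.7
finger_force: 29.9
```

Emit:
step_arm --increments '[[[0,0,0,0,0,0.1,1],[0,0,0,0,0,0.05,1],[0,0,0,0,0,0.04,1],[0,0,0,0,0,0,1]]]'

```text
clock: 4.15
eef_pos: [506.0, -356.3, 285.2]
eef_rot: [3.141, -0.0, -0.0]
wrist_force: [0.2, 0.0, -2.5]
finger_gap: 50.6
finger_force: 29.9
```

Emit:
step_arm --increments '[[[0,0,0,0,0,0.05,1],[0,0,0,0,0,0.03,1],[0,0,0,0,0,0,1]]]'

```text
clock: 4.45
eef_pos: [506.2, -356.3, 282.8]
eef_rot: [3.141, -0.001, -0.0]
wrist_force: [-1.0, 1.3, 4.9]
finger_gap: 50.5
finger_force: 29.9
```

Emit:
step_arm --increments '[[[0,0,0,0,0,-0.02,0.2],[0,0,0,0,0,0,-0.5],[0,0,0,0,0,0,-1],[0,0,0,0,0,0,-1],[0,0,0,0,0,0,-1]]]'

```text
clock: 4.95
eef_pos: [506.0, -356.3, 282.7]
eef_rot: [3.142, -0.0, -0.0]
wrist_force: [-0.4, 0.4, -0.3]
finger_gap: 79.1
finger_force: 0.0
```

Emit:
step_arm --increments '[[[0,0,0,0,0,-0.5,-1],[0,0,0,0,0,-0.9,-1],[0,0,0,0,0,-0.9,-1],[0,0,0,0,0,-0.9,-1],[0,0,0,0,0,-0.2,-1]]]'

```text
clock: 5.45
eef_pos: [505.9, -356.2, 423.2]
eef_rot: [3.138, -0.005, -0.0]
wrist_force: [0.8, 0.2, 0.3]
finger_gap: 94.1
finger_force: 0.0
```

```bash
python3 - <<'E'
from h import *
c=optics.camera("scene"); W=pts(c)
h=cv2.cvtColor(c["frame"],cv2.COLOR_RGB2HSV); X,Y,Z=np.moveaxis(W,-1,0)
m=(X>470)&(X<545)&(Y>-400)&(Y<-310)
for a,b in((10,60),(90,130),(150,165),(165,190)):
    P=W[m&(Z>a)&(Z<b)]; print(a,len(P),P.min(0).round(),P.max(0).round(),np.median(P,0).round())
print(manip.read_state()["eef_pos"])
c=optics.camera("top"); save("t2.png",c["frame"],1.25)
E
```

```text
10 320 [ 476. -382.   10.] [ 509. -330.   59.] [ 485. -358.   36.]
90 306 [ 476. -382.   90.] [ 513. -330.  130.] [ 487. -358.  111.]
150 87 [ 485. -373.  150.] [ 522. -339.  165.] [ 494. -359.  158.]
165 52 [ 489. -369.  165.] [ 517. -341.  170.] [ 503. -355.  167.]
[ 505.9135334  -356.27202051  422.21911393]
```

View pics/t2.png

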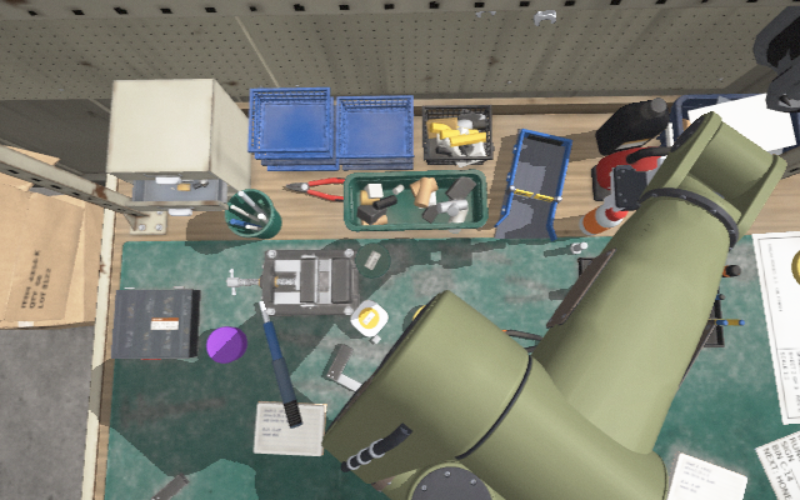

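The can stands upright at about (505,-356) and the lane is empty. The tin is untouched at (372,261). Next I turn the tool 90° and travel to the tin.

Emit:
step_arm --increments '[[[0,0,-0.19,0,0,0,-1],[0,0,-0.19,0,0,0,-1],[0,0,-0.19,0,0,0,-1],[0,0,-0.19,0,0,0,-1],[0,0,-0.19,0,0,0,-0.53]]]'

```text
clock: 6.05
eef_pos: [506.0, -356.4, 416.4]
eef_rot: [-3.139, 0.0, 0.752]
wrist_force: [-1.0, -0.0, 0.1]
finger_gap: 88.7
finger_force: 0.0
```

Emit:
step_arm --increments '[[[0,0,-0.19,0,0,0,-0.53],[0,0,-0.19,0,0,0,-0.53],[0,0,-0.19,0,0,0,-0.53],[0,0,-0.19,0,0,0,-0.53],[0,0,-0.19,0,0,0,-0.53]]]'

```text
clock: 6.55
eef_pos: [506.0, -356.4, 416.4]
eef_rot: [-3.139, -0.002, 1.498]
wrist_force: [0.0, -0.3, 0.8]
finger_gap: 72.2
finger_force: 0.0
```

Emit:
step_arm --increments '[[[0,0,-0.1,0,0,0,-0.53],[0,0,0,0.9,-0.15,0,-0.53],[0,0,0,0.9,-0.15,0,-0.53],[0,0,0,0.9,-0.15,0,-0.53],[0,0,0,0.9,-0.15,0,-0.53]]]'

```text
clock: 7.05
eef_pos: [481.5, -211.0, 416.7]
eef_rot: [-3.139, -0.001, 1.57]
wrist_force: [1.3, -0.9, 0.6]
finger_gap: 72.0
finger_force: 0.0
```

Emit:
step_arm --increments '[[[0,0,0,0.95,-0.15,0,-0.53],[0,0,0,0.95,-0.15,0,-0.53],[0,0,0,0.95,-0.15,0,-0.53],[0,0,0,0.95,-0.15,0,-0.53],[0,0,0,0.95,-0.15,0,-0.53]]]'

```text
clock: 7.55
eef_pos: [451.5, -20.9, 417.0]
eef_rot: [-3.139, -0.0, 1.57]
wrist_force: [0.8, -1.1, 0.7]
finger_gap: 72.1
finger_force: 0.0
```

Emit:
step_arm --increments '[[[0,0,0,0.9,-0.2,0,-0.53],[0,0,0,0.9,-0.2,0,-0.53],[0,0,0,0.9,-0.2,0,-0.53],[0,0,0,0,0,0,-0.53]]]'

```text
clock: 7.95
eef_pos: [427.2, 88.4, 417.2]
eef_rot: [-3.139, -0.0, 1.574]
wrist_force: [0.2, 0.2, -0.3]
finger_gap: 72.0
finger_force: 0.0
```

```bash
python3 - <<'E'
from h import *
c=optics.camera("wrist"); save("w2.png",c["frame"])
W=pts(c); X,Y,Z=np.moveaxis(W,-1,0)
m=(X>380)&(X<472)&(Y>80)&(Y<186)&(Z>34)&(Z<55); P=W[m]
print(len(P),P.min(0),P.max(0)); print(cv2.minEnclosingCircle(P[:,:2].astype(np.float32)),np.median(P,0))
m=(X>380)&(X<445)&(Y>186)&(Y<260)&(Z>20); print("vise min y",np.percentile(Y[m],[0,1,5]),Z[m].max())
m=(Y>80)&(Y<200)&(X>470)&(X<520)&(Z>60); print("rim min x",np.percentile(X[m],[0,1,5]),Z[m].max())
print(manip.read_state()["eef_pos"])
E
```

```text
4640 [385.23154581 108.16069799  38.19384568] [462.97927381 185.22556372  43.92143709]
((424.3668518066406, 147.24270629882812), 39.53190994262695) [424.57969403 147.86642482  41.34205998]
vise min y [186.0147895  189.75308122 194.41661187] 68.82311930571717
rim min x [470.00460909 470.1786732  470.89168439] 354.09427656436134
[427.69646302  86.96577963 417.29292384]
```

View pics/w2.png

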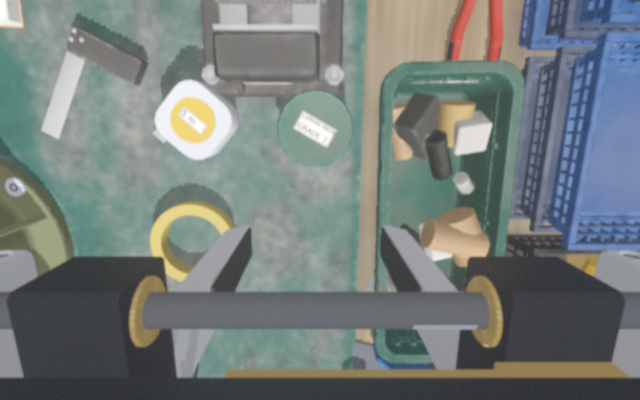

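The wrist view shows the green tin at (315,128), with the vise directly behind it (y ≥ 190) and the tray rim to the right. The tin is at (425,146). I'll straddle its rear with the fingers 72 mm apart.

Emit:
step_arm --increments '[[[0,0,0,0.7,-0.06,0,-0.53],[0,0,0,0.8,0,0,-0.53],[0,0,0,0.65,0,0,-0.53],[0,0,0,0,0,0.9,-0.53],[0,0,0,0,0,0.9,-0.53]]]'

```text
clock: 8.5
eef_pos: [425.9, 171.3, 345.0]
eef_rot: [3.141, 0.0, 1.571]
wrist_force: [1.4, 0.0, -0.9]
finger_gap: 72.0
finger_force: 0.0
```

Emit:
step_arm --increments '[[[0,0,0,0,0,0.9,-0.53],[0,0,0,0,0,0.9,-0.53],[0,0,0,0,0,0.1,-0.53],[0,0,0,0,0,0,-0.53]]]'

```text
clock: 8.9
eef_pos: [426.1, 171.1, 270.3]
eef_rot: [-3.14, 0.001, 1.57]
wrist_force: [0.9, 0.3, -0.3]
finger_gap: 71.6
finger_force: 0.0
```

Emit:
step_arm --increments '[[[0,0,0,0.07,-0.02,0.3,-0.53],[0,0,0,0,0,0.3,-0.53],[0,0,0,0,0,0.3,-0.53],[0,0,0,0,0,0.1,-0.53]]]'

```text
clock: 9.3
eef_pos: [424.7, 174.4, 229.4]
eef_rot: [-3.14, 0.0, 1.571]
wrist_force: [0.6, 0.4, 0.5]
finger_gap: 71.9
finger_force: 0.0
```

Emit:
step_arm --increments '[[[0,0,0,0,0,0.2,-0.53],[0,0,0,0,0,0.2,-0.53],[0,0,0,0,0,0.13,-0.53],[0,0,0,0,0,0,-0.53]]]'

```text
clock: 9.7
eef_pos: [424.8, 174.4, 208.8]
eef_rot: [-3.141, 0.0, 1.57]
wrist_force: [0.7, 0.0, -0.0]
finger_gap: 72.0
finger_force: 0.0
```

Emit:
step_arm --increments '[[[0,0,0,-0.1,0,0,-0.53],[0,0,0,-0.2,0,0,-0.53],[0,0,0,-0.3,0,0,-0.53],[0,0,0,-0.3,0,0,-0.53],[0,0,0,-0.3,0,0,-0.53]]]'

```text
clock: 10.2
eef_pos: [424.9, 125.3, 209.6]
eef_rot: [3.141, -0.0, 1.57]
wrist_force: [-0.0, 0.7, 0.4]
finger_gap: 72.0
finger_force: 0.7
```

Emit:
step_arm --increments '[[[0,0,0,-0.3,0,0,-0.53],[0,0,0,-0.2,0,0,-0.53],[0,0,0,-0.1,0,0,-0.53],[0,0,0,0.2,0,0,-0.53],[0,0,0,0.5,0,0,-0.53]]]'

```text
clock: 10.7
eef_pos: [425.0, 130.6, 209.4]
eef_rot: [-3.141, 0.0, 1.569]
wrist_force: [-0.5, -0.4, -0.8]
finger_gap: 72.0
finger_force: 0.0
```

```bash
cat >> h.py <<'E'
def tin(n="top"):
    c=optics.camera(n); W=pts(c); X,Y,Z=np.moveaxis(W,-1,0); h=cv2.cvtColor(c["frame"],cv2.COLOR_RGB2HSV)
    m=(X>340)&(X<475)&(Y>-300)&(Y<200)&(Z>34)&(Z<52); m=cv2.morphologyEx(m.astype(np.uint8),cv2.MORPH_OPEN,np.ones((3,3)))
    k,l,s,_=cv2.connectedComponentsWithStats(m)
    for i in range(1,k):
        if s[i,4]>60:
            P=W[l==i]; print(n,s[i,4],P.min(0).round(),P.max(0).round(),cv2.minEnclosingCircle(P[:,:2].astype(np.float32)))
E
python3 - <<'E'
from h import *
tin(); tin("scene"); print(manip.read_state()["eef_pos"])
E
```

```text
top 207 [397.  38.  36.] [462.  69.  47.] ((429.23724365234375, 59.34136199951172), 33.38494873046875)
scene 319 [385.  35.  35.] [463. 114.  47.] ((421.330322265625, 75.71409606933594), 44.29838180541992)
[424.87543486 132.20770329 209.4487267 ]
```

Emit:
step_arm --increments '[[[0,0,0,0,0,0,0.04],[0,0,0,0,0,0,0.04],[0,0,0,0,0,0,0.04],[0,0,0,-0.1,0,0,0.04],[0,0,0,-0.2,0,0,0.04]]]'

```text
clock: 11.3
eef_pos: [424.9, 118.1, 209.4]
eef_rot: [-3.142, -0.0, 1.571]
wrist_force: [0.4, 0.4, -1.0]
finger_gap: 44.9
finger_force: 0.3
```

Emit:
step_arm --increments '[[[0,0,0,-0.2,0,0,0.04],[0,0,0,-0.3,0,0,0.04],[0,0,0,-0.4,0,0,0.04],[0,0,0,-0.4,0,0,0.04],[0,0,0,-0.4,0,0,0.04]]]'

```text
clock: 11.8
eef_pos: [424.8, 49.1, 209.5]
eef_rot: [-3.142, -0.0, 1.57]
wrist_force: [-0.4, 0.9, -0.6]
finger_gap: 44.9
finger_force: 0.5
```

Emit:
step_arm --increments '[[[0,0,0,-0.4,0,0,0.04],[0,0,0,-0.4,0,0,0.04],[0,0,0,-0.4,0,0,0.04],[0,0,0,-0.4,0,0,0.04],[0,0,0,-0.4,0,0,0.04]]]'

```text
clock: 12.3
eef_pos: [424.6, -30.9, 209.5]
eef_rot: [-3.142, -0.0, 1.57]
wrist_force: [0.8, 0.3, -0.4]
finger_gap: 45.2
finger_force: 0.5
```

```bash
python3 - <<'E'
from h import *
tin("scene"); tin(); s=manip.read_state();print(s["eef_pos"],s["finger_gap"],s["wrist_force"])
E
```

```text
scene 460 [ 381. -112.   34.] [462. -22.  52.] ((419.15460205078125, -62.522884368896484), 50.452789306640625)
[424.67150121 -31.2491704  209.47504757] 45.30919745310412 [ 0.71399319 -0.46771672 -0.34943982]
```

Emit:
step_arm --increments '[[[0,0,0,-0.2,0,0,0.04],[0,0,0,-0.4,0,0,0.04],[0,0,0,-0.4,0,0,0.04],[0,0,0,-0.4,0,0,0.04],[0,0,0,-0.4,0,0,0.04]]]'

```text
clock: 12.9
eef_pos: [424.8, -102.0, 209.4]
eef_rot: [-3.141, -0.0, 1.571]
wrist_force: [-0.2, 0.8, -0.4]
finger_gap: 45.0
finger_force: 0.4
```

Emit:
step_arm --increments '[[[0,0,0,-0.4,0,0,0.04],[0,0,0,-0.3,0,0,0.04],[0,0,0,-0.2,0,0,0.04],[0,0,0,0.2,0,0,0.04],[0,0,0,0.4,0,0,0.04]]]'

```text
clock: 13.4
eef_pos: [424.8, -113.1, 209.4]
eef_rot: [-3.142, 0.0, 1.569]
wrist_force: [-0.9, -0.5, 0.7]
finger_gap: 45.0
finger_force: 0.0
```

```bash
python3 - <<'E'
from h import *
tin("scene"); tin(); s=manip.read_state();print(s["eef_pos"],s["finger_gap"],s["wrist_force"])
E
```

```text
scene 439 [ 382. -220.   34.] [ 463. -141.   46.] ((423.86444091796875, -182.30902099609375), 42.36537170410156)
[ 424.71396524 -111.81222961  209.36401496] 44.89982211143126 [ 0.49023046  1.12875525 -0.7657764 ]
```

Emit:
step_arm --increments '[[[0,0,0,0,0,-0.6,0.04],[0,0,0,0,0,-0.9,0.04],[0,0,0,0,0,-0.5,0.04],[0,0,0.19,0,0,0,0.04],[0,0,0.19,0,0,0,0.04]]]'

```text
clock: 14.0
eef_pos: [424.9, -113.2, 290.2]
eef_rot: [3.14, 0.0, 1.267]
wrist_force: [0.1, -0.1, -0.3]
finger_gap: 45.3
finger_force: 0.0
```

Emit:
step_arm --increments '[[[0,0,0.19,0,0,0,0.04],[0,0,0.19,0,0,0,0.04],[0,0,0.19,0,0,0,0.04],[0,0,0.19,0,0,0,0.04],[0,0,0.19,0,0,0,0.04]]]'

```text
clock: 14.5
eef_pos: [424.9, -113.2, 289.5]
eef_rot: [3.142, 0.0, 0.521]
wrist_force: [-0.5, -0.7, -0.2]
finger_gap: 44.9
finger_force: 0.0
```

Emit:
step_arm --increments '[[[0,0,0.19,0,0,0,0.04],[0,0,0.19,0,0,0,0.04],[0,0,0.19,0,0,0,0.04],[0,0,0.19,0,0,0,0.04],[0,0,0.19,0,0,0,0.04]]]'

```text
clock: 15.0
eef_pos: [424.8, -113.2, 289.5]
eef_rot: [3.142, 0.0, -0.226]
wrist_force: [0.1, 0.5, 0.4]
finger_gap: 45.1
finger_force: 0.0
```

```bash
python3 - <<'E'
from h import *
import pickle
W=pts(pickle.load(open("d.pkl","rb"))["top"]);X,Y,Z=np.moveaxis(W,-1,0)
for a,b in((560,590),(590,610),(610,640),(640,660),(660,700)):
    m=(X>a)&(X<b)&(Y<-300)&(Y>-420)&(Z>80); print(a,b,Y[m].max())
c=optics.camera("wrist");W=pts(c);X,Y,Z=np.moveaxis(W,-1,0)
m=(X>370)&(X<480)&(Y<-120)&(Y>-240)&(Z>34)&(Z<50); P=W[m]; print(len(P)); 
if len(P): print(P.min(0),P.max(0),cv2.minEnclosingCircle(P[:,:2].astype(np.float32)))
s=manip.read_state();print(s["eef_pos"],s["eef_rot"])
save("w3.png",c["frame"])
E
```

```text
560 590 -344.57651745964597
590 610 -343.27172635302657
610 640 -343.2147860843009Traceback (most recent call last):
  File "<stdin>", line 5, in <module>
    return umr_maximum(a, axis, None, out, keepdims, initial, where)
ValueError: zero-size array to reduction operation maximum which has no identity
```

Emit:
step_arm --increments '[[[0,0,0.031,0,0,0,0.04],[0,0,0,-0.53,0.82,0,0.04],[0,0,0,-0.53,0.83,0,0.04],[0,0,0,0,0,0,0.04]]]'

```text
clock: 15.4
eef_pos: [365.8, -168.8, 289.4]
eef_rot: [3.141, 0.001, -0.243]
wrist_force: [0.3, -0.5, 0.4]
finger_gap: 45.4
finger_force: 0.0
```

```bash
python3 - <<'E'
from h import *
c=optics.camera("wrist");W=pts(c);X,Y,Z=np.moveaxis(W,-1,0)
m=(X>370)&(X<480)&(Y<-120)&(Y>-240)&(Z>34)&(Z<50); P=W[m]; print(len(P)); 
if len(P): print(P.min(0),P.max(0),cv2.minEnclosingCircle(P[:,:2].astype(np.float32)))
s=manip.read_state();print(s["eef_pos"],s["eef_rot"])
save("w3.png",c["frame"])
E
```

```text
11269
[ 384.50414073 -218.16926358   38.55880695] [ 463.25187567 -139.61088574   44.43490021] ((423.8096008300781, -178.91358947753906), 39.58575439453125)
[ 366.92504092 -168.01925678  289.60933855] [ 3.14148947e+00 -2.89749172e-04 -2.43814223e-01]
```

View pics/w3.png

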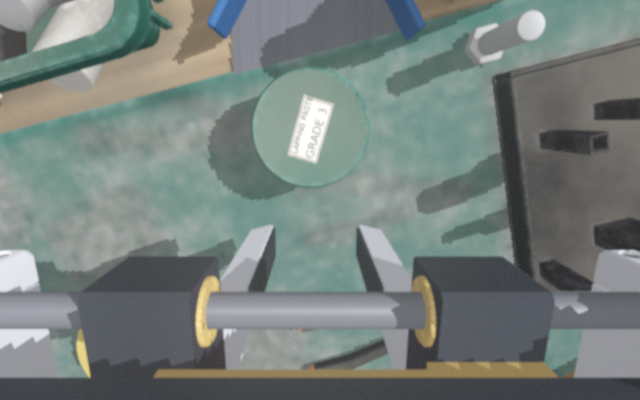

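The wrist view shows the tin at (310,128) directly ahead of the fingers. The lane mouth tips are at (222,28) and (405,28), and the bolt is well to the right at (505,38).

Emit:
step_arm --increments '[[[0,0,0.008,0,0,0.6,0.04],[0,0,0,0,0,0.8,0.04],[0,0,0,0,0,0.5,0.04],[0,0,0,0,0,0.1,0.04],[0,0,0,0.1,0,0,0.04]]]'

```text
clock: 15.95
eef_pos: [372.0, -167.8, 209.4]
eef_rot: [-3.141, 0.001, -0.249]
wrist_force: [0.7, -0.7, 0.4]
finger_gap: 45.1
finger_force: 0.0
```

Emit:
step_arm --increments '[[[0,0,0,0.2,0,0,0.04],[0,0,0,0.2,0,0,0.04],[0,0,0,0.3,0,0,0.04],[0,0,0,0.4,0,0,0.04],[0,0,0,0.4,0,0,0.04]]]'

```text
clock: 16.45
eef_pos: [431.0, -183.4, 210.3]
eef_rot: [3.141, -0.001, -0.251]
wrist_force: [-0.3, -0.2, 0.3]
finger_gap: 45.4
finger_force: 0.7
```

Emit:
step_arm --increments '[[[0,0,0,0.4,0,0,0.04],[0,0,0,0.4,0,0,0.04],[0,0,0,0.2,0,0,0.04],[0,0,0,0,0,0,0.04]]]'

```text
clock: 16.85
eef_pos: [469.3, -193.2, 209.8]
eef_rot: [3.141, -0.001, -0.25]
wrist_force: [0.4, 0.1, 0.3]
finger_gap: 45.0
finger_force: 0.0
```

```bash
cat >> h.py <<'E'
def lane(p): 
    d=np.asarray(p)[...,:2]-[572.7,-220.6]; return d@np.array([[.969,.2475],[-.2475,.969]])
def tl(n):
    c=optics.camera(n);W=pts(c); L=lane(W); Z=W[...,2]; h=cv2.cvtColor(c["frame"],cv2.COLOR_RGB2HSV)
    m=(L[...,0]>-200)&(L[...,0]<134)&(abs(L[...,1])<46)&(Z>37)&(Z<50)&(h[...,0]>60)&(h[...,0]<95)
    m=cv2.morphologyEx(m.astype(np.uint8),cv2.MORPH_OPEN,np.ones((3,3)))>0
    q=L[m]; print(n,len(q)); 
    if len(q)>10: print(np.percentile(q,[1,99],axis=0).round(1).tolist(),"tin lane")
    s=manip.read_state();print("pad",lane(s["eef_pos"]),s["eef_pos"],s["eef_rot"],s["wrist_force"])
    return c
E
python3 - <<'E'
from h import *
tl("scene");tl("top");c=tl("wrist")
save("w4.png",c["frame"])
E
```

```text
scene 196
[[-105.0, -40.3], [-32.8, 34.1]] tin lane
pad [-107.65704876    0.94050823] [ 468.63570351 -193.0495133   209.62193106] [ 3.14151985e+00 -3.07884869e-04 -2.50554958e-01] [-0.16062744  0.41712377 -0.97310809]
top 9
pad [-108.00645295    0.93353396] [ 468.29547863 -192.96981115  209.54354741] [ 3.14159114e+00  8.17437952e-07 -2.50652793e-01] [ 0.15889107  0.18614653 -0.22093507]
wrist 19953
[[-102.1, -35.4], [-28.6, 38.0]] tin lane
pad [-108.14999494    0.90136057] [ 468.14845547 -192.96546147  209.52946761] [-3.14155034e+00  9.00864473e-05 -2.50844610e-01] [-0.59078355  0.45140241 -0.14706938]
```

View pics/w4.png

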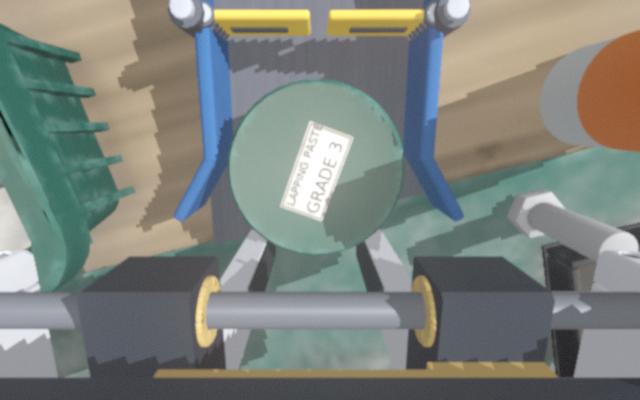

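The wrist view shows the tin at (317,165), centred in the entry between the rails, with the shut leaves ahead at (262,22) and (377,22). I keep pushing slowly.

Emit:
step_arm --increments '[[[0,0,0,0.1,0,0,0.04],[0,0,0,0.2,0,0,0.04],[0,0,0,0.3,0,0,0.04],[0,0,0,0.3,0,0,0.04],[0,0,0,0.3,0,0,0.04]]]'

```text
clock: 17.5
eef_pos: [515.4, -205.1, 209.4]
eef_rot: [-3.141, 0.002, -0.251]
wrist_force: [-7.8, 2.2, 4.9]
finger_gap: 45.2
finger_force: 3.8
```

Emit:
step_arm --increments '[[[0,0,0,0.3,0,0,0.04],[0,0,0,0.3,0,0,0.04],[0,0,0,0.3,0,0,0.04],[0,0,0,0.3,0,0,0.04],[0,0,0,0.3,0,0,0.04]]]'

```text
clock: 18.0
eef_pos: [573.5, -220.1, 209.3]
eef_rot: [-3.141, 0.002, -0.251]
wrist_force: [-5.6, 1.9, 2.8]
finger_gap: 44.8
finger_force: 2.9
```

Emit:
step_arm --increments '[[[0,0,0,0.3,0,0,0.04],[0,0,0,0.3,0,0,0.04],[0,0,0,0.2,0,0,0.04],[0,0,0,0.1,0,0,0.04],[0,0,0,0,0,0,0.04]]]'

```text
clock: 18.5
eef_pos: [608.3, -228.8, 209.2]
eef_rot: [-3.142, -0.0, -0.251]
wrist_force: [1.9, -0.1, -2.4]
finger_gap: 45.2
finger_force: 2.6
```

```bash
python3 - <<'E'
from h import *
tl("scene");c=tl("wrist")
save("w5.png",c["frame"])
E
```

```text
scene 162
[[35.9, -39.9], [108.5, 34.1]] tin lane
pad [36.3315596   0.77114535] [ 608.08845158 -228.84303036  209.22900256] [-3.14155780e+00 -7.63928498e-04 -2.50908093e-01] [ 2.00783087 -1.0433506  -3.17699202]
wrist 19801
[[40.0, -35.6], [113.5, 37.9]] tin lane
pad [36.25496129  0.78717749] [ 608.01821103 -228.80854463  209.38998137] [-3.14158179e+00 -1.00420498e-03 -2.50898520e-01] [ 2.68250418 -0.39903808 -2.681491  ]
```

View pics/w5.png

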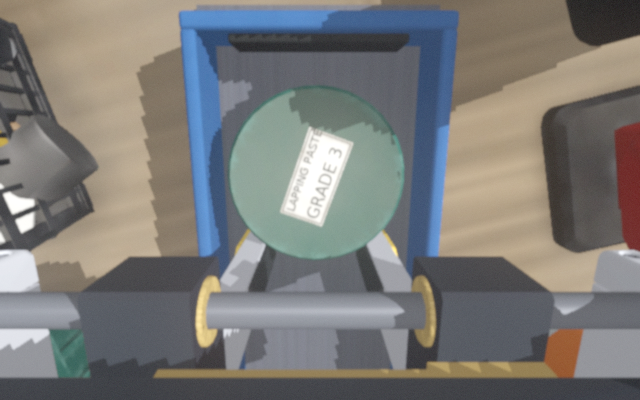

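The tin is in the pen at (317,172), with the stop at (320,42) and about 19 mm to go.

Emit:
step_arm --increments '[[[0,0,0,0.1,0,0,0.04],[0,0,0,0.12,0,0,0.04],[0,0,0,0.12,0,0,0.04],[0,0,0,0.1,0,0,0.04],[0,0,0,0,0,0,0.04]]]'

```text
clock: 19.1
eef_pos: [625.6, -233.3, 209.6]
eef_rot: [3.141, -0.001, -0.251]
wrist_force: [-0.1, -0.1, -0.6]
finger_gap: 45.1
finger_force: 0.0
```

Emit:
step_arm --increments '[[[0,0,0,-0.04,0,0,0.04],[0,0,0,0,0,-0.2,0.04],[0,0,0,0,0,-0.5,0.04],[0,0,0,0,0,-0.8,0.04],[0,0,0,0,0,-0.8,0.04]]]'

```text
clock: 19.6
eef_pos: [623.3, -232.7, 303.1]
eef_rot: [-3.142, 0.0, -0.251]
wrist_force: [0.4, 0.1, 0.2]
finger_gap: 45.0
finger_force: 0.0
```

Emit:
step_arm --increments '[[[0,0,0,-0.5,0,-0.8,0.04],[0,0,0,-0.9,0,-0.3,0.04],[0,0,0,-0.9,0,0,0.04],[0,0,0,-0.9,0,0,0.04],[0,0,0,0,0,0,0.04]]]'

```text
clock: 20.1
eef_pos: [496.6, -200.2, 346.3]
eef_rot: [-3.142, 0.0, -0.251]
wrist_force: [0.4, 0.7, -0.8]
finger_gap: 45.3
finger_force: 0.0
```

```bash
python3 - <<'E'
from h import *
tl("scene");c=tl("wrist")
save("w6.png",c["frame"])
E
```

```text
scene 219
[[53.5, -38.8], [127.1, 34.2]] tin lane
pad [-77.00046383   0.85375241] [ 498.31401463 -200.71941818  346.74493637] [ 3.14132307e+00 -1.47232749e-03 -2.51309733e-01] [ 1.82033605 -1.22726626 -0.26251653]
wrist 2153
[[55.5, -31.1], [77.8, 33.7]] tin lane
pad [-75.94611011   0.80581037] [ 499.3235984  -201.02675979  346.71114221] [ 3.14122493e+00 -2.07873737e-03 -2.51130792e-01] [ 0.72707047 -0.38964957  0.32770436]
```

View pics/w6.png

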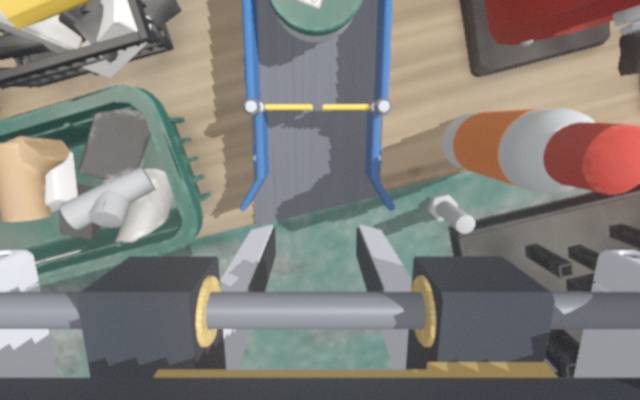

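The last view shows both leaves shut in one line at (288,107) and (345,107), with the tin behind them at (317,10), at lane x of about 0.092–0.095. The can and bolt are both standing. I'm handing the job in.

```bash
python3 -c "
from h import *
print(workorder.sign_off())"
```

```text
the job is handed in; nothing more can be done
None
```

The job is handed in (no verdict was returned): the spray can stands upright on the bare wood right of the lane, the paste tin is home at the end stop with both gate leaves shut behind it, the bolt is still standing, and the arm never went near the pliers.

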